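Fit the snap ring of a trolley wheel with circlip pliers and hold it open in place

ROBOT

A 6-joint arm with a two-finger parallel gripper is mounted at the origin on a cart in front of the work surface, level with it; the furniture and walls round the work are solid. World frame = base frame: x ahead of the robot, y to its left, z up, the work surface at z = 0. Lengths are in m, angles in rad, forces in N, time in s.
With the tool pointing down it reaches from about 0.425 to 0.95 m from the base axis. Payload 3.5 kg.
Tool frame: the origin (TCP) lies on the centre line of the jaws, within the pads' length; the fingertips stand 17 mm ahead of it and the grasp point (between the pads) lies 2 mm behind it; z points along the fingers, y is the line along which they close (so a half turn about z gives the same grasp; the last joint's range is limited). The gripper opens to 85 mm and grips with 20 to 120 N. Pads are 22 mm wide; open, the fingers measure 114 mm over their backs; the gripper's body (76 mm by 85 mm) begins 54 mm behind the grasp point. The pads swing forward as they close: fully open they stand 13 mm farther back than shut.
Start: joints at [-1.451, 0.286, 1.577, -0, 1.279, -0.15], TCP at [0.18, -0.651, 0.221] pointing down, gripper open.
Joint ranges: [-2.77, 2.77], [-0.9, 2.22], [0.21, 2.48], [-1.53, 4.67], [0.24, 2.81], [-2.84, 2.84]. Speed limits (rad/s): [2.79, 2.79, 3.14, 3.14, 3.14, 3.14].

INTERFACE

Orientations are given as a unit quaternion [x, y, z, w].
In Python, from plant import ctrl gives the robot as it stands. The module is installed in compiled form; this text tells all that it offers.
- The arm moves only by the tool drive_tool, never from a script. Its argument "moves" is a list of rows, each a list of 3 entries, a list of its own where there are three numbers: the turn, a rotation vector about the tool's x, y, z in rad, then the shift along the tool's x, y, z in m, then the finger opening in m, from 0 to 0.0854. A call has 1 to 5 rows; each row shifts and turns the commanded pose from where the row before left it, along the tool's axes as they then stand; what a row does not reach is not made up. A row lasts 1/8 s, in which the tool goes at most 62.5 mm and 10.7 degrees, less where a joint would pass 70% of its speed; a pose out of reach is approached as far as the arm can. A call with a gripper value outside its range is refused whole. The fingers move at their own pace and stop on an object; "grip_force" is the grip in N (left out, the last holds). Time passes only in rows, so rows that do not move let the fingers close. It gives the time, the measured TCP pose, the force, the opening and the grip force at its end, in the units of the state.
- ctrl.get_state(): the state, without advancing time (a new reading comes with each control period).
- ctrl.read_camera(name): name is "scene" or "top"; returns a dict with "image" (384x512x3 uint8, red, green, blue), "fx", "fy", "cx", "cy" (pixels), "R" (3x3) and "t" (3): a world point X has camera coordinates R X + t. Camera axes: x right, y down, z forward; pixel columns grow to the right and rows downward; lengths in m; the calibration is good to about 2 mm. A picture is of the moment at which its call begins. There is no depth.
- ctrl.sign_off(): hands the job in; it is judged then, once.
The state is a dict: "time": time; "qpos": joint angles; "dq": joint speeds; "joint_efforts": joint torques, N m; "eef_pos": TCP position; "tcp_rot": TCP orientation; "contact_force": force on the tool from outside, world axes, zero at the start; "wrist_torque": the same for the moment, N m; "opening": opening from 0.0 (shut) to 1.0 (fully open); "finger_force": force on a finger pad.
Only numpy, scipy, OpenCV 4.12 (cv2) and the standard library are available. Lean on these libraries where they do the work, as an engineer would, in place of code of your own. Each camera call takes 0.05 s, during which the arm holds its last target. There are 200 camera calls.

TASK

The trolley wheel is on its upright stub axle and only its snap ring is missing. Take the red-handled circlip pliers, which carry the ring on their tips, out of their stand and keep the handles squeezed to their stop so that the ring is fully open, pass it over the end of the axle and press it down gently on the sprung washer until you feel the washer stop, which brings the ring level with the axle's groove. Finish like that: still holding the pliers upright with the ring open and the washer pressed down, without letting go; leave the other things where they are.

Things in the scene. Friction and masses are not known exactly. Their poses are not given: they have to be found in the camera images.
- pliers: Circlip pliers, 135 mm tall, 0.18 kg, upright, tips down, the snap ring on the tips (it stays on them). Origin: underside of the ring, midway between the tips; z up, y from the right to the left handle; the ring lies on the -x side. Two red handles at +y and -y, 84 to 134 mm above the origin, 16 mm wide in x. Jaws and pivot reach 70 mm up and 9 mm to either side in x.
- grip (a point): Where to grip the pliers, fingers closing along their y: midway between the handles, 112 mm above the pliers' origin; the handles go 22 mm higher. Here they measure 55 mm over their outer faces when slack and 40 mm squeezed to the stop, where these faces are parallel and upright.
- ring (a point): Centre of the ring's hole when open, at half its 3 mm thickness: 12.8 mm from the pliers' origin along their -x, 1.5 mm up. Open to the stop, the ring clears a 33 mm circle round this point and is about 45 mm wide over all; slack, its hole is 28 mm and does not go over the axle.
- handle_left (a joint): How far each of the two handles is squeezed, rad (both move alike): 0 slack, ring shut; 0.151 on the stop, ring fully open. A spring resists with about 4 N (slack) to 7 N (stop) on each handle at the grip; 40 to 60 N of grip holds them safely on the stop.
- stand: Grey stand, fixed, 84 x 66 mm, 75 mm high; same axes as the pliers in it, its origin 10 mm under theirs. The ring lies on the 10 mm thick base round a 3 mm high peg; the head loosely surrounds the pliers' pivot from behind (+x) and on both sides, open above and in front. The pliers lift straight up out of it; 80 mm clears it.
- axle: Trolley wheel lying flat on its 100 x 100 mm mounting plate, fixed, with the 30 mm steel stub axle upright in its middle. Origin: middle of the plate's underside, z up along the axle. Tyre 100 mm across, its top 40 mm up; pale hub 66 mm across, its rim 44 mm up.
- axle_end (a point): Centre of the axle's top face, 61 mm above the axle's origin. The end is chamfered: 21 mm across at the top, growing to the full 30 mm at 5 mm below it.
- groove (a point): Centre of the axle's groove, on the axis, 46 mm above the axle's origin (15 mm below the axle's end). The groove is 4.5 mm high and hidden by the washer until that is pressed down; the ring's point should end at this point.
- washer (a joint): How far the sprung yellow-metal washer (52 mm across, on the axle) is pressed down, m: 0 free, its top 48.5 mm above the axle's origin; 0.004 on its stop, its top 44.5 mm up, just above the hub's rim. The spring needs 4 N to start and 8.5 N to reach the stop; there it is rigid.
- grease_jar: Blue ointment jar, 36 mm across, 53 mm high, a bystander; origin under its centre.
- oil_bottle: Small white squeeze bottle with a red spout, 29 mm across, 86 mm high, a bystander; origin under its centre.
- tape: Roll of white tape lying flat, 69 mm across, 25 mm high, a bystander; origin under its centre.
- gauze: Gauze pack, 86 x 59 x 13 mm, lying flat, a bystander; origin under its centre.
- marker: Blue marker pen lying flat, 139 mm long along its y, 12 mm thick, a bystander; origin under its centre.

How it is judged:
On the way, in this order (a step that is already met when the one before it is completed fails the run):
1. the pliers are lifted clear of the stand with the ring fully open (value of joint handle_left above 0.135 rad and z of pliers in the frame of stand above 0.04 m and contact force between pliers and stand below 0.1 N and contact force between the fingers and pliers above 5 N), for 0.1 s.
2. the fully open ring is round or just over the axle's end, in line with it, the washer still free (horizontal distance between ring and groove below 0.004 m and value of joint handle_left above 0.135 rad and z of ring in the frame of groove between 0.004 and 0.03 m and value of joint washer below 0.001 m), for 0.05 s.
At the end, for the whole second after the job is handed in: The gripper still grips the pliers (over 5 N), squeezed past 0.135 of 0.151 rad, upright within 0.12 rad, at rest; the open ring is within 4 mm of the axle's axis and 2 mm of the groove's height, and presses (over 3 N) the washer down by more than 3 of its 4 mm (horizontal distance between ring and groove below 0.004 m and value of joint handle_left above 0.135 rad and z of ring in the frame of groove between -0.002 and 0.002 m and value of joint washer above 0.003 m and contact force between pliers and axle above 3 N and contact force between the fingers and pliers above 5 N and angle between pliers's own z axis and vertical below 0.12 rad and linear speed of pliers below 0.02 m/s and contact force between pliers and stand below 0.1 N); the arm keeps its last pose, push and grip.
It fails at once if the wheel, washer or axle is pushed with more than 45 N (contact force between pliers and axle above 45 N).
It fails at once if the arm leans on the wheel or the stand (contact force between the arm and axle above 5 N or contact force between the arm and stand above 10 N).
It fails at once if the pliers fall over or hang aslant (angle between pliers's own z axis and vertical above 0.6 rad).
It fails at once if a bystander is moved by more than 25 mm (distance of any of grease_jar, oil_bottle, tape, gauze, marker from where it was at the start of the episode above 0.025 m).
It also fails if it takes over 42 s, if anything falls off the work surface, if the arm or the gripper's body presses on something with over 40 N, if the wrist force passes 120 N, or if a joint passes its speed limit or range.

## Working session

There is one attempt and no reset: what is moved stays moved. The work goes in short steps, Python scripts to look and compute and a tool call to move; the robot and the scene stay as the last step left them, time stands still between calls to the robot, and variables do not carry over. Pictures are saved under pics/ and viewed, at most 10 in all, crops included, and the job is handed in when it is done.

Besides the shell and the picture viewer there is one more tool, called after ">>>" as a command line: name --argument value ..., lists and objects as JSON in quotes. drive_tool: Moves the arm, as the interface text tells. Its arguments: {"type":"object","properties":{"moves":{"type":"array","items":{"type":"array"}},"grip_force":{"type":"number"}},"required":["moves"]}

```bash
mkdir -p pics; python3 - <<'E'
from plant import ctrl
import cv2,numpy as np,pickle
d={}
for n in("scene","top"):
    c=ctrl.read_camera(n); d[n]=c
    cv2.imwrite(f"pics/{n}0.png",c["image"][...,::-1]); print(n,c["fx"],c["fy"],c["cx"],c["cy"],np.round(c["R"],4).tolist(),np.round(c["t"],4).tolist(), np.round(-c["R"].T@c["t"],3))
pickle.dump(d,open("d0.pkl","wb"))
print(ctrl.get_state())
E
```

```text
scene 452.4212687832936 452.4212687832936 265.1579561435769 185.2843321726191 [[-0.7672, -0.6414, -0.0089], [-0.4741, 0.5763, -0.6656], [0.432, -0.5064, -0.7462]] [0.5267, 0.3129, 0.7356] [0.235 0.53  0.762]
top 439.46877871414483 439.46877871414483 258.6662407550083 195.13794466884963 [[0.0136, -0.9999, 0.0019], [-0.9767, -0.0137, -0.2141], [0.2141, 0.001, -0.9768]] [0.0699, 0.593, 0.8411] [0.398 0.077 0.948]
{'time': 0.1, 'qpos': array([-1.45099321e+00,  2.87152421e-01,  1.57803519e+00,  5.22390079e-05,
        1.27860614e+00, -1.50026754e-01]), 'dq': array([ 5.04280542e-05, -3.37582820e-03, -3.94103342e-03, -7.94556574e-04,
       -3.53285004e-04,  9.30293412e-04]), 'joint_efforts': array([-3.35207151e-04, -4.07297301e+01, -2.93700582e+01, -2.10915082e-04,
        3.39794999e-03, -9.58143175e-06]), 'eef_pos': array([ 0.17988212, -0.64994889,  0.2196328 ]), 'tcp_rot': array([ 9.90913192e-01,  1.34498453e-01,  4.16319076e-05, -1.10004255e-03]), 'contact_force': array([-0.30486741,  0.31716851,  0.20896542]), 'wrist_torque': array([-0.01772072, -0.0545041 ,  0.04303029]), 'finger_force': 0.0, 'opening': 0.9994788668352335}
```

View pics/scene0.png

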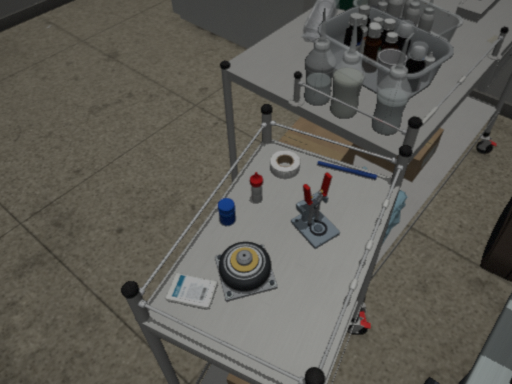

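View pics/top0.png

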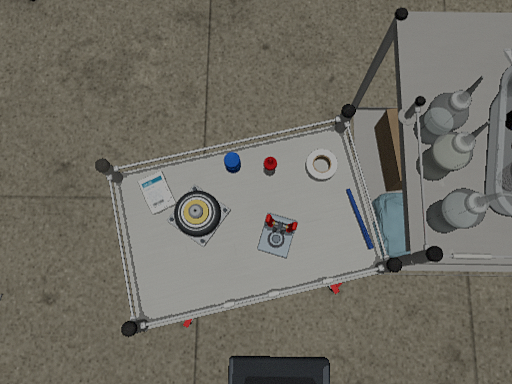

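The scene view shows the wheel at about (245,262), the pliers' red handles at (308,195) and (327,185), and the stand base at (316,228). In the top view the wheel is at (198,212), the handles at (268,219) and (292,226), and the ring at (276,239), on the robot side.

```bash
cat > h.py <<'E'
import cv2,numpy as np
def ray(c,uv):
    d=c["R"].T@np.array([(uv[0]-c["cx"])/c["fx"],(uv[1]-c["cy"])/c["fy"],1.]); return -c["R"].T@c["t"],d/np.linalg.norm(d)
def onplane(c,uv,z):
    o,d=ray(c,uv); return o+d*(z-o[2])/d[2]
def proj(c,X):
    p=c["R"]@np.asarray(X)+c["t"]; return np.array([c["fx"]*p[0]/p[2]+c["cx"],c["fy"]*p[1]/p[2]+c["cy"]])
def tri(c1,u1,c2,u2):
    o1,d1=ray(c1,u1);o2,d2=ray(c2,u2)
    s=np.linalg.lstsq(np.c_[d1,-d2],o2-o1,rcond=None)[0]
    a,b=o1+s[0]*d1,o2+s[1]*d2; return (a+b)/2,np.linalg.norm(a-b)
def blobs(img,lo,hi,box,amin=15):
    h=cv2.cvtColor(img,cv2.COLOR_RGB2HSV); m=cv2.inRange(h,lo,hi)
    k=np.zeros_like(m);x0,y0,x1,y1=box;k[y0:y1,x0:x1]=1;m*=k
    n,l,s,ce=cv2.connectedComponentsWithStats(m)
    return m,[(ce[i].round(2),s[i].tolist()) for i in range(1,n) if s[i][4]>=amin]
E
python3 - <<'E'
from h import *;import pickle
d=pickle.load(open("d0.pkl","rb"));S,T=d["scene"],d["top"]
print("red S",blobs(S["image"],(0,120,60),(8,255,255),(290,160,345,220))[1],blobs(S["image"],(172,120,60),(180,255,255),(290,160,345,220))[1])
print("red T",blobs(T["image"],(0,120,60),(8,255,255),(255,200,310,245))[1])
P={}
for n,c,b in(("S",S,(215,235,280,300)),("T",T,(170,185,230,240))):
    m,bl=blobs(c["image"],(15,60,60),(35,255,255),b); print("washer",n,bl)
    ct=np.vstack([x for x in cv2.findContours(m,0,1)[0] if len(x)>15]); e=cv2.fitEllipse(cv2.convexHull(ct)); print(e); P[n]=e[0]
    print(onplane(c,e[0],.0485).round(4))
print("tri",tri(S,P["S"],T,P["T"]))
for n,c,(x,y,w) in(("S",S,(270,160,80)),("T",T,(245,195,62))):
    pass
a=cv2.resize(S["image"][165:255,270:360],(400,400),interpolation=2)
b=cv2.resize(T["image"][200:265,245:310],(400,400),interpolation=2)
a2=cv2.resize(S["image"][225:305,200:290][:, :],(400,300),interpolation=2)
cv2.imwrite("pics/z1.png",np.hstack([a,b])[...,::-1])
E
```

```text
red S [(array([325.85, 183.2 ]), [321, 173, 11, 24, 126]), (array([306.53, 187.47]), [303, 184, 7, 9, 36])] []
red T [(array([269.13, 219.7 ]), [265, 214, 9, 13, 63]), (array([292.08, 227.04]), [286, 222, 11, 11, 48])]
washer S [(array([243.97, 260.48]), [230, 247, 29, 25, 362])]
((243.947021484375, 259.3357238769531), (24.52791404724121, 28.122787475585938), 83.68871307373047)
[0.5605 0.2112 0.0485]
washer T [(array([196.05, 211.83]), [184, 200, 25, 24, 326])]
((195.7356414794922, 211.46841430664062), (24.272151947021484, 25.089292526245117), 60.53508377075195)
[0.5588 0.2084 0.0485]
tri (array([0.56056923, 0.20945129, 0.04548825]), np.float64(0.0025747848691054292))
```

View pics/z1.png

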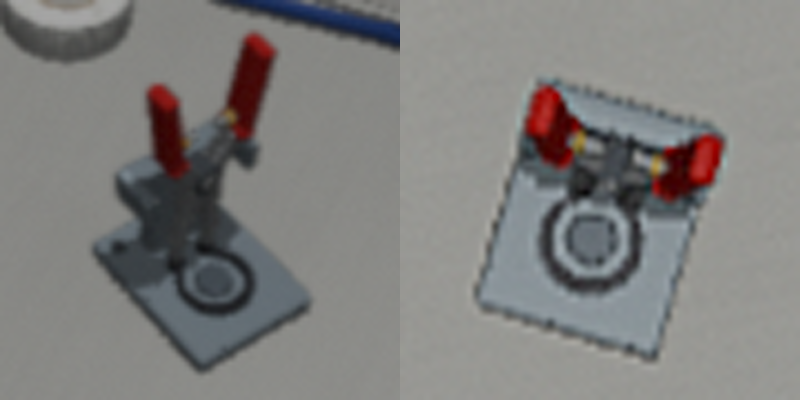

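```bash
cat > m.py <<'E'
from h import *;import pickle
d=pickle.load(open("d0.pkl","rb"));S,T=d["scene"],d["top"]
# handle tip top faces (L,R)
tT=[(268.3,216.),(294.9,223.)]; tS=[(306,185.2),(328,174)]
for c,t in((T,tT),(S,tS)):
    p=[onplane(c,u,.142) for u in t]; v=p[0]-p[1]; print("tips",np.round(p,4).tolist(),"mid",((p[0]+p[1])/2).round(4),"dist",np.linalg.norm(v).round(4),"yaw",np.arctan2(-v[0],v[1]).round(3))
print("tri",[tri(S,a,T,b) for a,b in zip(tS,tT)])
# stand base (bluish grey) in both
for n,c,b in(("T",T,(250,205,305,262)),("S",S,(285,195,345,250))):
    im=c["image"].astype(int); m=((im[...,2]-im[...,0]>8)&(im[...,2]>60)).astype(np.uint8)
    k=np.zeros_like(m);k[b[1]:b[3],b[0]:b[2]]=1;m*=k
    m=cv2.morphologyEx(m,cv2.MORPH_CLOSE,np.ones((7,7),np.uint8))
    ct=max(cv2.findContours(m,0,1)[0],key=cv2.contourArea)
    q=cv2.approxPolyDP(cv2.convexHull(ct),3,True)[:,0]; print(n,"poly",q.tolist())
    print(np.round([onplane(c,u,.01)[:2] for u in q],4).tolist())
# peg / dark ring on base
    g=cv2.cvtColor(c["image"],cv2.COLOR_RGB2GRAY); print("grey",n)
    cx,cy=(276,239) if n=="T" else (318,228)
    m=(g<75).astype(np.uint8);k=np.zeros_like(m);cv2.circle(k,(cx,cy),9 if n=="T" else 10,1,-1);m*=k
    if n=="T": m[:234]=0
    else: m[:224]=0
    ct=np.vstack(cv2.findContours(m,0,1)[0]);e=cv2.minEnclosingCircle(ct) if n=="T" else cv2.fitEllipse(cv2.convexHull(ct));print(e,onplane(c,e[0],.0115).round(4))
E
python3 m.py
```

```text
tips [[0.5355, 0.0595, 0.142], [0.523, 0.0101, 0.142]] mid [0.5292 0.0348 0.142 ] dist 0.051 yaw -0.247
tips [[0.5358, 0.0616, 0.142], [0.5207, 0.0128, 0.142]] mid [0.5283 0.0372 0.142 ] dist 0.0511 yaw -0.299
tri [(array([0.5363809 , 0.05970525, 0.13968949]), np.float64(0.001093840937968476)), (array([0.52310976, 0.00959738, 0.13801202]), np.float64(0.0011257096718910692))]
T poly [[294, 220], [286, 257], [258, 249], [269, 213]]
[[0.55, 0.0011], [0.4704, 0.0183], [0.4865, 0.078], [0.5646, 0.0552]]
grey T
((275.98101806640625, 238.6075897216797), 8.396288871765137) [0.509  0.0399 0.0115]
S poly [[302, 200], [324, 216], [338, 233], [314, 246], [291, 220]]
[[0.5811, 0.0019], [0.5193, 0.0076], [0.4723, 0.0254], [0.4913, 0.0821], [0.5662, 0.0599]]
grey S
((317.615966796875, 227.44552612304688), (15.936579704284668, 18.433704376220703), 118.78038787841797) [0.5118 0.0413 0.0115]
```

The zoom shows the handle top faces in the top view near (268,218) and (295,225), with the closed ring round the peg at (276,239). The pliers' yaw is about -0.28. Next I'll check the heights of the posts and bottles along the transit path.

```bash
python3 - <<'E'
from h import *;import pickle
d=pickle.load(open("d0.pkl","rb"));S,T=d["scene"],d["top"]
for n,a,b in(("post NR",(405,152),(394,264)),("post other",(415,122),(434,254)),("bottle1",(400,70),(476,201)),("bottle2",(345,55),(452,142)),("post FR",(267,109),(348,111)),("post FL",(131,289),(103,166))):
    print(n,tri(S,a,T,b))
E
```

```text
post NR (array([ 0.45395965, -0.18468735,  0.09235782]), np.float64(0.0010063698398866342))
post other (array([ 0.47233735, -0.25180954,  0.12063392]), np.float64(0.0022972182823718765))
bottle1 (array([ 0.55814439, -0.30753373,  0.18694846]), np.float64(0.003605416464275303))
bottle2 (array([ 0.66909696, -0.2664662 ,  0.19864277]), np.float64(0.00845185097075517))
post FR (array([ 0.76568479, -0.10379397,  0.0990862 ]), np.float64(0.0016459555774761198))
post FL (array([0.6417946 , 0.39286252, 0.09689612]), np.float64(0.0029995322044255833))
```

>>> drive_tool --moves '[[[0,0,0],[0.05,-0.025,-0.02],0.0854],[[0,0,0],[0.05,-0.025,-0.02],0.0854],[[0,0,0],[0.05,-0.025,-0.02],0.0854],[[0,0,0],[0.05,-0.025,-0.02],0.0854],[[0,0,0],[0.05,-0.025,-0.02],0.0854]]' --grip_force 50

```text
time: 0.72
eef_pos: [0.3886, -0.4618, 0.321]
tcp_rot: [0.991, 0.134, -0.0, -0.0]
contact_force: [0.1, 0.4, -0.3]
opening: 1.0
finger_force: 0.0
```

>>> drive_tool --moves '[[[0,0,0],[0.032,-0.05,0],0.0854],[[0,0,0],[0.032,-0.05,0],0.0854],[[0,0,0],[0.032,-0.05,0],0.0854],[[0,0,0],[0.032,-0.05,0],0.0854],[[0,0,0.18],[0.032,-0.05,0],0.0854]]'

```text
time: 1.35
eef_pos: [0.4743, -0.1812, 0.3205]
tcp_rot: [0.999, 0.048, -0.0, -0.0]
contact_force: [0.5, -0.5, 0.5]
opening: 1.002
finger_force: 0.0
```

```bash
cat > go.py <<'E'
import sys,numpy as np
from plant import ctrl
from scipy.spatial.transform import Rotation as R
s=ctrl.get_state();q=R.from_quat(s["tcp_rot"]);x=q.as_matrix()[:,0]
t=np.array([float(a) for a in sys.argv[1:4]]);yaw=float(sys.argv[4])
goal=R.from_matrix(np.c_[[np.cos(yaw),np.sin(yaw),0],[np.sin(yaw),-np.cos(yaw),0],[0,0,-1]])
print("pos",s["eef_pos"].round(4),"yaw",np.arctan2(x[1],x[0]).round(4),"tool turn",(q.inv()*goal).as_rotvec().round(4),"shift now",q.inv().apply(t-s["eef_pos"]).round(4),"shift if turned",goal.inv().apply(t-s["eef_pos"]).round(4),"F",s["contact_force"].round(2))
E
python3 go.py 0.524 0.0365 0.25 -0.28
```

```text
pos [ 0.4743 -0.1812  0.3205] yaw 0.0961 tool turn [-3.000e-04  3.000e-04  3.761e-01] shift now [ 0.0703 -0.2119  0.0706] shift if turned [-0.0124 -0.2229  0.0705] F [ 0.51 -0.54  0.49]
```

>>> drive_tool --moves '[[[0,0,0.186],[0,0,0],0.0854],[[0,0,0.186],[0,0,0],0.0854],[[0,0,0],[-0.003,-0.055,0.017],0.0854],[[0,0,0],[-0.003,-0.055,0.017],0.0854],[[0,0,0],[-0.003,-0.055,0.017],0.0854]]'

```text
time: 1.98
eef_pos: [0.5097, -0.0204, 0.269]
tcp_rot: [0.991, -0.136, -0.0, -0.0]
contact_force: [0.1, 0.3, -0.0]
opening: 1.002
finger_force: 0.0
```

```bash
python3 go.py 0.524 0.0365 0.20 -0.28
```

```text
pos [ 0.5097 -0.0204  0.269 ] yaw -0.2721 tool turn [-0.      0.0003  0.0079] shift now [-0.0015 -0.0586  0.069 ] shift if turned [-0.002  -0.0586  0.069 ] F [ 0.15  0.35 -0.04]
```

>>> drive_tool --moves '[[[0,0,0.008],[0,-0.03,0],0.0854],[[0,0,0],[-0.002,-0.0286,0],0.0854],[[0,0,0],[0,0,0.03],0.0854],[[0,0,0],[0,0,0.03],0.0854],[[0,0,0],[0,0,0.009],0.0854]]'

```text
time: 2.6
eef_pos: [0.5222, 0.0354, 0.1981]
tcp_rot: [0.99, -0.139, -0.003, 0.0]
contact_force: [0.3, -1.3, 0.6]
opening: 1.0
finger_force: 0.0
```

```bash
python3 go.py 0.524 0.0365 0.117 -0.28; python3 - <<'E'
from plant import ctrl
import cv2,numpy as np
S=ctrl.read_camera("scene")["image"];T=ctrl.read_camera("top")["image"]
a=cv2.resize(S[110:260,240:390],(400,400),interpolation=2);b=cv2.resize(T[160:265,225:330],(400,400),interpolation=2)
cv2.imwrite("pics/a1.png",np.hstack([a,b])[...,::-1])
E
```

```text
pos [0.5222 0.0354 0.1981] yaw -0.2792 tool turn [0.0008 0.0051 0.0008] shift now [ 0.0019 -0.0017  0.0811] shift if turned [ 0.0014 -0.0016  0.0811] F [ 0.33 -1.26  0.55]
```

View pics/a1.png

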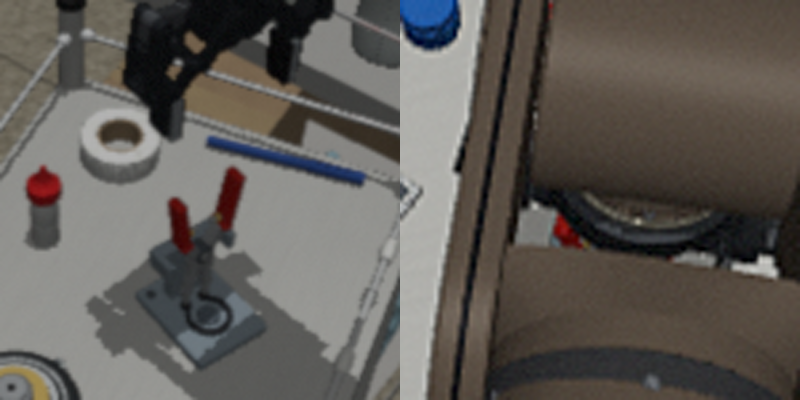

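The top view is blocked by the arm. The scene view shows the open fingers above and straddling the handles, clear of everything, so I'll descend.

>>> drive_tool --moves '[[[0,0,0],[0,0,0.025],0.0854],[[0,0,0],[0,0,0.025],0.0854],[[0,0,0],[0,0,0.02],0.0854],[[0,0,0],[0,0,0.01],0.0854],[[0,0,0],[0,0,0],0.0854]]'

```text
time: 3.32
eef_pos: [0.5241, 0.0349, 0.1213]
tcp_rot: [0.99, -0.139, 0.0, -0.0]
contact_force: [0.2, -0.3, 0.1]
opening: 1.002
finger_force: 0.0
```

```bash
python3 go.py 0.524 0.0365 0.117 -0.28; python3 - <<'E'
from plant import ctrl
import cv2,numpy as np
S=ctrl.read_camera("scene")["image"]
cv2.imwrite("pics/a2.png",cv2.resize(S[120:240,250:370],(600,600),interpolation=2)[...,::-1])
E
```

```text
pos [0.5241 0.0349 0.1213] yaw -0.2796 tool turn [-0.     -0.0002  0.0004] shift now [-0.0006 -0.0015  0.0043] shift if turned [-0.0006 -0.0015  0.0043] F [ 0.21 -0.32  0.13]
```

View pics/a2.png

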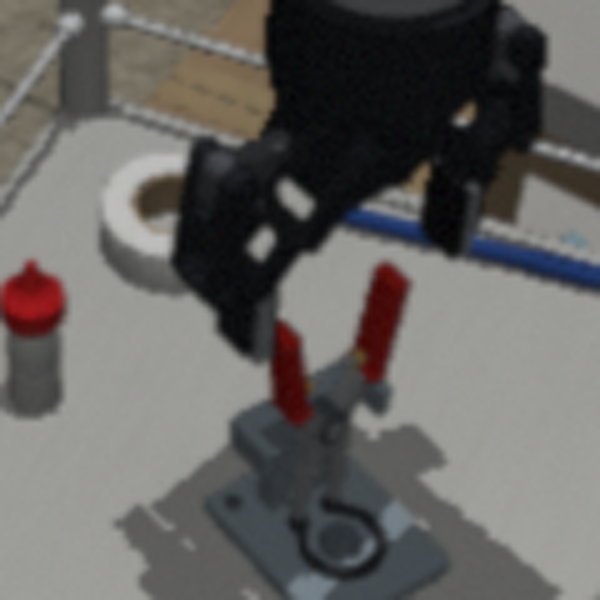

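```bash
python3 - <<'E'
from h import *;import pickle
d=pickle.load(open("d0.pkl","rb"));S=d["scene"]
f=lambda X:((proj(S,X)-[250,120])*5).round(0)
ya=np.array([np.sin(.28),np.cos(.28),0]);xa=np.array([np.cos(.28),-np.sin(.28),0])
for c in([.5241,.0349,.117],[.5241,.0349,.105],):
    c=np.array(c); print("pads L/R near,far", [f(c+s*.0427*ya+u*.011*xa) for s in(1,-1) for u in(-1,1)])
o=np.array([.524,.0365,.144])
print("handle tops",[f(o+s*.030*ya+u*.008*xa) for s in(1,-1) for u in(-1,1)], "ring",f(o-.0128*xa+[0,0,-.131]))
E
```

```text
pads L/R near,far [array([271., 412.]), array([235., 374.]), array([448., 314.]), array([412., 280.])]
pads L/R near,far [array([269., 432.]), array([234., 395.]), array([445., 335.]), array([408., 300.])]
handle tops [array([295., 346.]), array([269., 319.]), array([423., 278.]), array([396., 252.])] ring [340. 533.]
```

In this crop the pad ends sit at about (255,358) and (455,255). I predicted (253,393) and (430,297), so they look higher than expected. I'll check with overlays in both views.

```bash
python3 - <<'E'
from h import *;from plant import ctrl;import pickle
d=pickle.load(open("d0.pkl","rb"))
s=ctrl.get_state();print(s["eef_pos"],s["qpos"].round(3))
ya=np.array([np.sin(.28),np.cos(.28),0]);xa=np.array([np.cos(.28),-np.sin(.28),0]);c=s["eef_pos"]
out=[]
for n,b in(("scene",(255,110,355,230)),("top",(215,160,315,280))):
    C=ctrl.read_camera(n);print(n,np.abs(C["R"]-d[n]["R"]).max(),np.abs(C["t"]-d[n]["t"]).max())
    im=cv2.resize(C["image"][b[1]:b[3],b[0]:b[2]],(400,480),interpolation=2)
    for k,col in((.117,(0,255,0)),(.147,(255,255,0))):
        for e in(1,-1):
            pts=[((proj(C,[*(c+e*.0427*ya+u*.011*xa)[:2],k])-b[:2])*4+2).astype(int) for u in(-1,1)]
            cv2.line(im,tuple(map(int,pts[0])),tuple(map(int,pts[1])),col,1)
    out.append(im)
cv2.imwrite("pics/a3.png",np.hstack(out)[...,::-1])
E
```

```text
[0.52457402 0.03487771 0.12194484] [-0.127  0.063  2.024 -0.     1.053  1.724]
scene 0.0 0.0
top 0.0 0.0
```

View pics/a3.png

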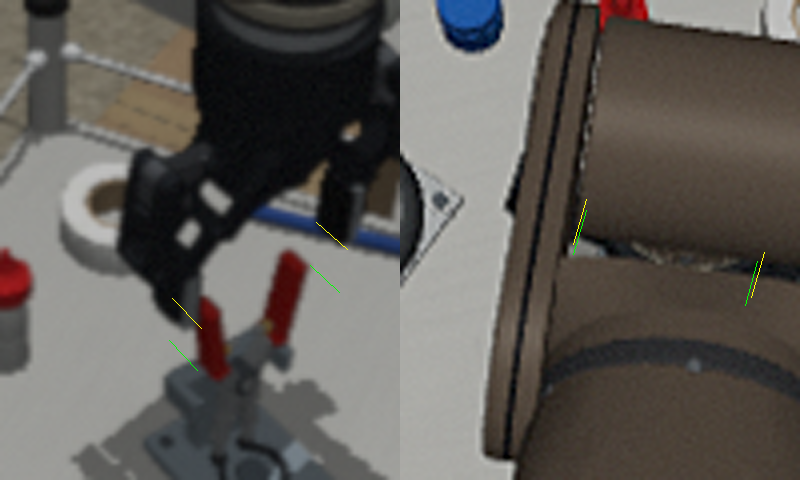

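```bash
python3 - <<'E'
from h import *;import pickle
d=pickle.load(open("d0.pkl","rb"));T=d["top"];S=d["scene"]
ya=np.array([np.sin(.28),np.cos(.28),0]);xa=np.array([np.cos(.28),-np.sin(.28),0]);c=np.array([.5245,.0349,0])
for z in(.16,.19,.22):
    print(z,"T",[((proj(T,c+.057*ya+u*.0135*xa+[0,0,z])-[215,160])*4+2).round()+[400,0] for u in(-1,0,1)],"S",[((proj(S,c+.057*ya+u*.0135*xa+[0,0,z])-[255,110])*4+2).round() for u in(-1,0,1)])
a=((507-400)/4+215-.5,207/4+160-.5)
for q in((120,240),(125,200),(130,165)):
    print(tri(S,(q[0]/4+255-.5,q[1]/4+110-.5),T,a))
E
```

```text
0.16 T [array([541., 236.]), array([550., 208.]), array([559., 180.])] S [array([181., 326.]), array([163., 307.]), array([145., 289.])]
0.19 T [array([540., 225.]), array([549., 196.]), array([558., 167.])] S [array([184., 280.]), array([165., 261.]), array([147., 243.])]
0.22 T [array([539., 213.]), array([548., 183.]), array([558., 153.])] S [array([188., 232.]), array([168., 213.]), array([149., 194.])]
(array([0.53830287, 0.11090142, 0.2180352 ]), np.float64(0.01808966483739336))
(array([0.53506663, 0.11054424, 0.2427184 ]), np.float64(0.02080912330124349))
(array([0.53224395, 0.11019541, 0.26337026]), np.float64(0.02283835745209904))
```

The overlays show the pad ends about 2 to 3 cm higher than the nominal position, while the horizontal position agrees. Lowering to TCP z of about 0.101 is safe on either reading, with the body above the handles and the tips above the stand. I'll go there and look again.

>>> drive_tool --moves '[[[0,0,0],[0.001,-0.0015,0.007],0.0854],[[0,0,0],[0,0,0.007],0.0854],[[0,0,0],[0,0,0.006],0.0854],[[0,0,0],[0,0,0],0.0854]]'

```text
time: 3.98
eef_pos: [0.5246, 0.0363, 0.0999]
tcp_rot: [0.99, -0.139, -0.001, 0.0]
contact_force: [-0.7, -0.8, 0.1]
opening: 0.998
finger_force: 0.0
```

```bash
python3 - <<'E'
from h import *;from plant import ctrl
s=ctrl.get_state();print(s["eef_pos"].round(4),s["contact_force"].round(2),s["wrist_torque"].round(3))
C=ctrl.read_camera("scene")
cv2.imwrite("pics/a4.png",cv2.resize(C["image"][130:230,270:370],(600,600),interpolation=2)[...,::-1])
E
```

```text
[0.5246 0.0363 0.0999] [-0.69 -0.84  0.09] [-0.009  0.042 -0.017]
```

View pics/a4.png

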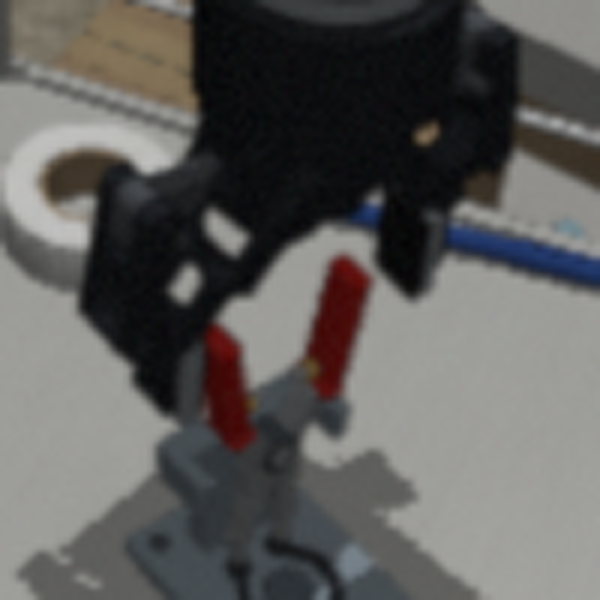

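The pads now overlap the handles: left pad end (175,415), right (415,295), handles spanning rows 260 to 445. Closing with 55 N.

>>> drive_tool --moves '[[[0,0,0],[0,0,0],0.06],[[0,0,0],[0,0,0],0.05],[[0,0,0],[0,0,0],0.03],[[0,0,0],[0,0,0],0.03],[[0,0,0],[0,0,0],0.03]]' --grip_force 55

```text
time: 4.65
eef_pos: [0.5293, 0.0368, 0.1059]
tcp_rot: [0.99, -0.14, 0.005, -0.001]
contact_force: [0.3, 2.0, 13.2]
opening: 0.427
finger_force: 55.1
```

```bash
python3 - <<'E'
from h import *;from plant import ctrl
s=ctrl.get_state();print({k:np.round(v,4) for k,v in s.items()})
C=ctrl.read_camera("scene")
cv2.imwrite("pics/a5.png",cv2.resize(C["image"][130:250,270:370],(500,600),interpolation=2)[...,::-1])
s=ctrl.get_state();print({k:np.round(s[k],4) for k in("eef_pos","contact_force","wrist_torque","finger_force","opening")})
E
```

```text
{'time': np.float64(4.65), 'qpos': array([-0.1232,  0.0913,  2.0276,  0.003 ,  1.0133,  1.7263]), 'dq': array([ 0.0019, -0.0016,  0.0002,  0.0001,  0.0013, -0.0005]), 'joint_efforts': array([ -1.5783, -22.9063, -19.9231,  -0.724 ,  -0.1587,  -0.0259]), 'eef_pos': array([0.5293, 0.0368, 0.1059]), 'tcp_rot': array([ 0.9902, -0.1397,  0.0047, -0.0014]), 'contact_force': array([ 0.2503,  1.9985, 13.1615]), 'wrist_torque': array([ 0.6055,  0.0854, -0.0235]), 'finger_force': np.float64(55.0793), 'opening': np.float64(0.4269)}
{'eef_pos': array([0.5293, 0.0368, 0.1059]), 'contact_force': array([ 0.2691,  3.2621, 11.6828]), 'wrist_torque': array([ 0.5766,  0.1318, -0.0123]), 'finger_force': np.float64(55.0773), 'opening': np.float64(0.4258)}
```

View pics/a5.png

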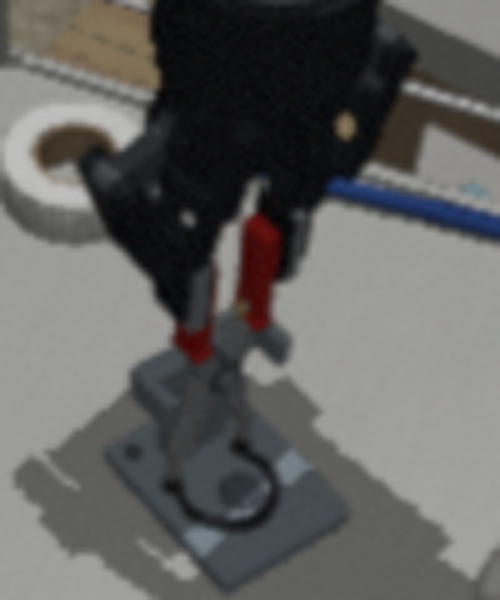

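The handles are squeezed (fingers stopped at 0.43 opening with 55 N) and the ring round (230,490) is wide open. I'll lift straight up.

>>> drive_tool --moves '[[[0,0,0],[0,0,-0.01],0.03],[[0,0,0],[0,0,-0.02],0.03],[[0,0,0],[0,0,-0.025],0.03],[[0,0,0],[0,0,-0.03],0.03],[[0,0,0],[0,0,-0.025],0.03]]'

```text
time: 5.32
eef_pos: [0.5246, 0.0361, 0.2113]
tcp_rot: [0.99, -0.139, -0.001, 0.0]
contact_force: [0.6, -0.4, -1.5]
opening: 0.422
finger_force: 55.9
```

>>> drive_tool --moves '[[[0,0,0],[0,0,0],0.03],[[0,0,0],[0,0,0],0.03]]'

```text
time: 5.58
eef_pos: [0.5242, 0.0362, 0.2092]
tcp_rot: [0.99, -0.139, -0.001, 0.0]
contact_force: [0.2, 0.2, -1.8]
opening: 0.422
finger_force: 55.9
```

```bash
python3 - <<'E'
from h import *;from plant import ctrl;import pickle
s=ctrl.get_state();print({k:np.round(s[k],4) for k in("eef_pos","tcp_rot","contact_force","wrist_torque","finger_force","opening")})
C=ctrl.read_camera("scene");pickle.dump((C,ctrl.read_camera("top"),s),open("d1.pkl","wb"))
cv2.imwrite("pics/a6.png",cv2.resize(C["image"][90:250,260:380],(600,800),interpolation=2)[:600:1,:,::-1])
E
```

```text
{'eef_pos': array([0.5242, 0.0362, 0.2092]), 'tcp_rot': array([ 9.903e-01, -1.393e-01, -1.400e-03,  1.000e-04]), 'contact_force': array([ 0.2068,  0.1607, -1.7606]), 'wrist_torque': array([-0.0203, -0.0251,  0.0222]), 'finger_force': np.float64(55.861), 'opening': np.float64(0.4221)}
```

View pics/a6.png

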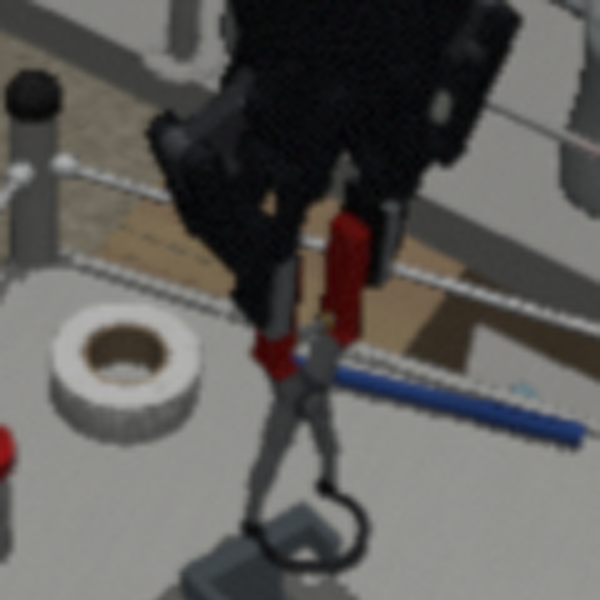

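The pliers hang upright with the ring open, roughly spanning (250–368, 485–572) in the crop, and the -1.8 N wrist force matches their weight. Next I'll fit the ring and the axle in the scene view.

```bash
cat > ring.py <<'E'
from h import *
from scipy.optimize import least_squares
def ring(C,zr,guess,thr=60,rad=.026,dbg=False):
    g=cv2.cvtColor(C["image"],cv2.COLOR_RGB2GRAY)
    c0=np.array(guess,float)
    ys,xs=np.where(g<thr); P=np.array([onplane(C,(x,y),zr)[:2] for x,y in zip(xs,ys) if np.linalg.norm(np.array([x,y])-proj(C,[*c0,zr]))<25])
    for rr in (.012,.008,.006,.005,.005):
        r=np.linalg.norm(P-c0,axis=1); Q=P[np.abs(r-.0195)<rr]
        f=least_squares(lambda p:np.linalg.norm(Q-p[:2],axis=1)-p[2],[*c0,.0195],loss="soft_l1",f_scale=.001); c0=f.x[:2]
    return f.x,len(Q),np.sqrt(np.mean(f.fun**2))
E
python3 - <<'E'
from ring import *;import pickle
S,T,s=pickle.load(open("d1.pkl","rb"));e=s["eef_pos"]
xa=np.array([np.cos(.28),-np.sin(.28)])
for thr in(50,60,70):
  for dz in(.0944-.005,.0944,.0944+.005):
    print(thr,dz,[ (v if np.ndim(v)==0 else np.round(v,4)) for v in ring(S,e[2]-dz,e[:2]-.0128*xa,thr)],"exp",(e[:2]-.0128*xa).round(4))
d=pickle.load(open("d0.pkl","rb"))
# axle top face etc: grey-level patches
for n,c,(x,y) in(("scene",d["scene"],(244,258)),("top",d["top"],(196,211))):
    print(n,cv2.cvtColor(c["image"],cv2.COLOR_RGB2GRAY)[y-10:y+8,x-9:x+10])
E
```

```text
50 0.0894 [array([0.5105, 0.0459, 0.0203]), 93, np.float64(0.002040361016245033)] exp [0.5119 0.0398]
50 0.0944 [array([0.5127, 0.0422, 0.0205]), 93, np.float64(0.0020562909804087083)] exp [0.5119 0.0398]
50 0.0994 [array([0.5148, 0.0384, 0.0206]), 92, np.float64(0.0020403878184168727)] exp [0.5119 0.0398]
60 0.0894 [array([0.5109, 0.0459, 0.0204]), 119, np.float64(0.0022512843737316464)] exp [0.5119 0.0398]
60 0.0944 [array([0.5131, 0.0422, 0.0205]), 119, np.float64(0.002268872066381568)] exp [0.5119 0.0398]
60 0.0994 [array([0.5151, 0.0384, 0.0206]), 117, np.float64(0.0022449230392977406)] exp [0.5119 0.0398]
70 0.0894 [array([0.5122, 0.0449, 0.0207]), 140, np.float64(0.002492297147836021)] exp [0.5119 0.0398]
70 0.0944 [array([0.5137, 0.0416, 0.0208]), 144, np.float64(0.002530501621003014)] exp [0.5119 0.0398]
70 0.0994 [array([0.5156, 0.038 , 0.0209]), 143, np.float64(0.0024608586897466693)] exp [0.5119 0.0398]
scene [[103 120 136 134 129 132 129 126 126 125 126 127 126 127 131 130 133 137
  126]
 [138 137 132 129 126 125 122 120 118 119 119 119 121 123 125 126 129 132
  134]
 [1
[... 2056 characters left out ...]
  35  10  91 141 145 148 122 106  69 152 155
  151]
 [155 122  96 138 143 145 133  84  76 129 146 147 147 120 110  80 154 153
  151]
 [154 125  98 128 145 144 148 134 135 147 148 149 136 112 109  66 151 156
  153]
 [153 138 101 114 137 147 147 149 149 147 148 142 117 109 104  47 152 156
  152]
 [152 148 109 100 120 137 145 148 148 142 143 124 108 109  82  80 152 154
  154]
 [149 156 129 104 104 109 125 136 136 122 122 108 110  98  53 138 155 154
  153]
 [153 151 156 133 101 104 102 104 105 103 107 100  93  63 105 155 157 156
  155]
 [152 151 153 158 124 115  92  90  94  96  87  66 104 108 154 155 153 155
  158]
 [153 149 153 154 157 145 115 112 111 115 103 105 156 159 158 155 154 158
  147]]
```

```bash
python3 - <<'E'
from h import *;import pickle
d=pickle.load(open("d0.pkl","rb"));S,T=d["scene"],d["top"]
a,b=(243.6,254.9),(194.6,210.0)
print(onplane(S,a,.061),onplane(T,b,.061),tri(S,a,T,b))
E
python3 go.py 0.572 0.205 0.209 -0.28
```

```text
[0.56154294 0.21011754 0.061     ] [0.55963691 0.2090777  0.061     ] (array([0.56068279, 0.20960873, 0.06061056]), np.float64(0.0021131161893532782))
pos [0.524  0.0363 0.2088] yaw -0.2794 tool turn [0.0007 0.0037 0.0006] shift now [-0.0004 -0.1754 -0.0003] shift if turned [-0.0005 -0.1754 -0.0002] F [ 0.04  0.16 -1.83]
```

>>> drive_tool --moves '[[[0,0,0],[0,-0.035,0],0.03],[[0,0,0],[0,-0.05,0],0.03],[[0,0,0],[0,-0.05,0],0.03],[[0,0,0],[0,-0.04,0.01],0.03],[[0,0,0],[0,0,0.01],0.03]]'

```text
time: 6.3
eef_pos: [0.573, 0.2066, 0.1889]
tcp_rot: [0.991, -0.137, -0.001, 0.0]
contact_force: [0.2, 0.2, -2.2]
opening: 0.422
finger_force: 56.0
```

>>> drive_tool --moves '[[[0,0,0],[0,0,0],0.03],[[0,0,0],[0,0,0],0.03]]'

```text
time: 6.55
eef_pos: [0.5733, 0.2033, 0.1906]
tcp_rot: [0.99, -0.14, -0.0, 0.0]
contact_force: [-0.2, -0.1, -0.7]
opening: 0.422
finger_force: 56.0
```

```bash
python3 go.py 0.5727 0.205 0.17 -0.28; python3 - <<'E'
from ring import *;from plant import ctrl;import pickle
C=ctrl.read_camera("scene");T=ctrl.read_camera("top");s=ctrl.get_state();e=s["eef_pos"];pickle.dump((C,T,s),open("d2.pkl","wb"))
for thr in(40,55): 
  for rel in(.0944,): print(thr,ring(C,e[2]-rel,e[:2]+[-.0115,.005],thr))
b=(205,160,285,290)
im=cv2.resize(C["image"][b[1]:b[3],b[0]:b[2]],(369,600),interpolation=2)
t=cv2.resize(T["image"][150:270,150:236],(430,600),interpolation=2)
cv2.imwrite("pics/b1.png",np.hstack([im,t])[...,::-1])
E
```

```text
pos [0.5733 0.2033 0.1906] yaw -0.2807 tool turn [ 0.0006  0.0006 -0.0007] shift now [-0.001  -0.0015  0.0206] shift if turned [-0.001  -0.0015  0.0206] F [-0.15 -0.14 -0.73]
40 (array([0.56040031, 0.21003975, 0.02052805]), 58, np.float64(0.0017831625328707218))
55 (array([0.56088811, 0.2102882 , 0.02030083]), 122, np.float64(0.001946471462294009))
```

>>> drive_tool --moves '[[[0,0,0],[-0.0005,-0.0015,0.01],0.03],[[0,0,0],[0,0,0.01],0.03],[[0,0,0],[0,0,0.005],0.03],[[0,0,0],[0,0,0],0.03],[[0,0,0],[0,0,0],0.03]]'

```text
time: 7.28
eef_pos: [0.5736, 0.2061, 0.1662]
tcp_rot: [0.99, -0.139, 0.0, -0.0]
contact_force: [0.3, 0.3, -0.9]
opening: 0.421
finger_force: 56.0
```

```bash
python3 go.py 0.5727 0.205 0.16 -0.28; python3 - <<'E'
from ring import *;from plant import ctrl;import pickle
C=ctrl.read_camera("scene");T=ctrl.read_camera("top");s=ctrl.get_state();e=s["eef_pos"];pickle.dump((C,T,s),open("d3.pkl","wb"))
for thr in(40,55): print(thr,ring(C,e[2]-.0944,e[:2]+[-.0115,.005],thr))
b=(215,190,275,290)
im=cv2.resize(C["image"][b[1]:b[3],b[0]:b[2]],(360,600),interpolation=2)
t=cv2.resize(T["image"][170:270,150:222],(432,600),interpolation=2)
cv2.imwrite("pics/b2.png",np.hstack([im,t])[...,::-1])
E
```

```text
pos [0.5736 0.2061 0.1662] yaw -0.2794 tool turn [-0.0002 -0.0004  0.0006] shift now [-0.0006  0.0013  0.0062] shift if turned [-0.0006  0.0013  0.0062] F [ 0.3   0.28 -0.86]
40 (array([0.56182442, 0.21211391, 0.02113041]), 56, np.float64(0.0014391107874241636))
55 (array([0.56234867, 0.21226514, 0.02096753]), 131, np.float64(0.0016563461295480736))
```

View pics/b2.png

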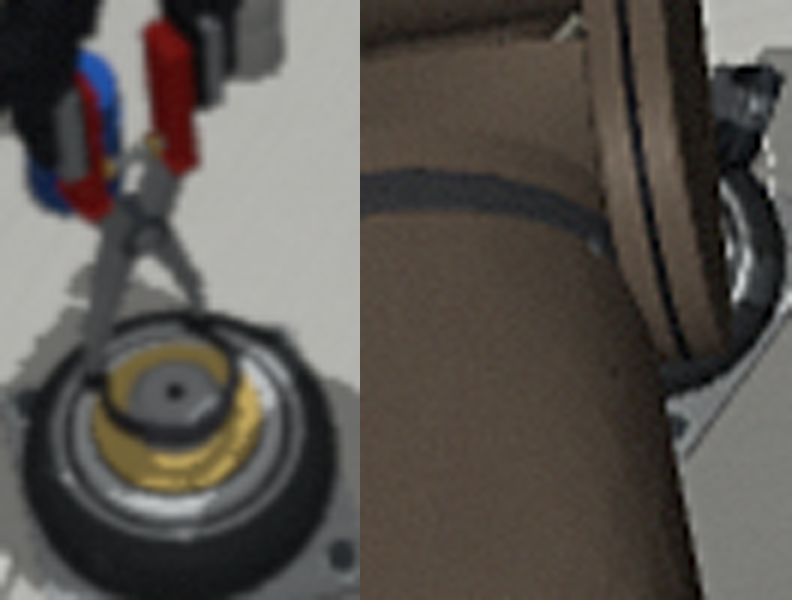

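The last picture shows the open ring just over the axle end. The axle's centre hole is at (176,391) in the crop, and the ring band spans columns 97 to 241 with its lower edge at row 447. I'll check that fit numerically.

```bash
python3 - <<'E'
from ring import *;import pickle
C,T,s=pickle.load(open("d3.pkl","rb"));e=s["eef_pos"]
f=lambda X:((proj(C,X)+.5-[215,190])*6).round(1)
print("fit ctr",f([.562,.2122,.0718]),"axle end",f([.5613,.2105,.061]),"centred at .0718",f([.5613,.2105,.0718]))
for r in(.0165,.0225): print(r,[f([.562+r*np.cos(t),.2122+r*np.sin(t),.0718]).tolist() for t in np.arange(0,6.28,.785)])
g=cv2.cvtColor(C["image"],cv2.COLOR_RGB2GRAY);print(g[240:268,228:258])
E
```

```text
fit ctr [167.3 376.3] axle end [174.4 393.7] centred at .0718 [172.8 373.9]
0.0165 [[126.8, 347.1], [112.5, 380.7], [130.3, 412.4], [170.3, 423.1], [208.4, 406.2], [221.9, 372.1], [203.5, 341.1], [164.4, 330.9]]
0.0225 [[112.2, 336.6], [92.5, 382.3], [116.7, 425.7], [171.4, 440.4], [223.6, 417.1], [241.8, 370.5], [216.6, 328.4], [163.4, 314.6]]
[[158 138  84  74  74  68  73  88 105 107 107 107 108 108 105 102 106 105
   91  72  90 137 173 177 178 180 180 179 178 179]
 [123 116  80  75  73  70  80  96 105 104 100  97  95  93  89  78  77  70
   61  62  79 115 152 158 162 171 177 177 179 178]
 [101  84  74  73  70  72  84  94  93  81  64  59  48  42  41  37  35  31
   34  47  54  54  66  77  98 133 155 163 171 176]
 [ 95  78  73  72  68  70  72  58  47  40  35  40  45  46  46  50  47  33
   24  23  28  25  28  36  40  53  69  98 135 155]
 [ 86  74  74  72  67  59  40  33  36  47  56  66  77  78  81  84  76  55
   29  22  21  23  38  48  48  40  37  40  53  67]
 [ 88  76  72  70  67  59  42  51  66  80  89  93  94  94  93  91  85  76
   56  46  29  29  40  62  72  68  62  49  36  30]
 [ 
[... 2047 characters left out ...]
 37  40  41  39  39  40
   39  40  39  47  72  94  99 105 128 143 110  87]
 [112 105  82  82  99 101 100  97  92  79  67  46  43  46  42  42  39  39
   42  48  57  76 104 115 104 110 131 134 100  79]
 [112 113  97  76  94 100 100  99  99  98  91  78  73  70  67  63  63  67
   73  82  95 112 117 104 104 120 131 106  85  67]
 [105 113 101  77  85  98 100 101 100 100  99  96  98 107 104  99  98 103
  112 122 133 132 107 102 112 117 105  93  74  72]
 [ 97 112 104  78  73  91  99 100 100 101 100 102 119 147 153 146 144 150
  154 147 136 109 103 112 136 139 100  79  71  94]
 [ 78 105 114 102  78  70  91  99  99  99 101 101 106 125 149 151 150 149
  136 111 106 102 113 138 153 132  86  64  84 111]]
```

```bash
python3 - <<'E'
from ring import *;import pickle
C,T,s=pickle.load(open("d3.pkl","rb"))
p=[(253.2,252),(253.1,254),(253,255),(251.8,258),(249.3,260.2),(246,261.6),(243,261.8),(240,261.5),(237,260.6),(235,259.3),(233.3,258),(232.5,257),(232,256),(253,250),(252.5,248),(251.5,247),(250.4,246)]
for z in(.0618,.0668,.0718):
    Q=np.array([onplane(C,u,z)[:2] for u in p])
    f=least_squares(lambda q:np.linalg.norm(Q-q[:2],axis=1)-q[2],[.5613,.2105,.019]);print(z,f.x.round(4),np.std(f.fun).round(5),"minus axle",(f.x[:2]-[.5613,.2105]).round(4))
E
```

```text
0.0618 [0.566  0.2079 0.02  ] 0.00043 minus axle [ 0.0047 -0.0026]
0.0668 [0.5636 0.2102 0.0199] 0.00043 minus axle [ 0.0023 -0.0003]
0.0718 [0.5612 0.2125 0.0197] 0.00042 minus axle [-0.0001  0.002 ]
```

>>> drive_tool --moves '[[[0,0,0],[0.0003,0.001,0.004],0.03],[[0,0,0],[0,0,0.005],0.03],[[0,0,0],[0,0,0.004],0.03],[[0,0,0],[0,0,0],0.03],[[0,0,0],[0,0,0],0.03]]'

```text
time: 8.0
eef_pos: [0.5735, 0.205, 0.153]
tcp_rot: [0.99, -0.139, 0.0, -0.0]
contact_force: [0.3, 0.4, -2.0]
opening: 0.426
finger_force: 56.0
```

>>> drive_tool --moves '[[[0,0,0],[0,0,0.003],0.03],[[0,0,0],[0,0,0.003],0.03],[[0,0,0],[0,0,0],0.03],[[0,0,0],[0,0,0],0.03]]'

```text
time: 8.5
eef_pos: [0.5735, 0.2049, 0.1469]
tcp_rot: [0.99, -0.139, 0.0, 0.0]
contact_force: [0.6, 0.4, -2.3]
opening: 0.428
finger_force: 56.0
```

```bash
python3 - <<'E'
from h import *;from plant import ctrl;import pickle
C=ctrl.read_camera("scene");s=ctrl.get_state();pickle.dump((C,s),open("d4.pkl","wb"));print(s["eef_pos"].round(4),s["contact_force"].round(2))
print(cv2.cvtColor(C["image"],cv2.COLOR_RGB2GRAY)[246:274,228:258])
E
```

```text
[0.5735 0.205  0.147 ] [-0.07  0.55 -1.04]
[[ 88  60  52  67  74  73  69  71  80  92  89  84  85  85  86  92  96  97
   90  74  66  71  79  84  84  92  93  91  82  50]
 [ 56  35  51  71  75  73  70  69  75  86  92 100 110 107 103 105 102 102
   89  63  61  71  84  86  79  80  89 113 124  97]
 [ 33  39  57  73  73  74  71  80  96 110 106 103 106 104 100 102 101  93
   67  34  37  42  59  92 108 103  92  98 115 134]
 [ 36  54  69  74  73  70  76  96 107 106 103 101 100  98  96  97  96  85
   57  31  20  26  51  85 103 110 130 144 123 113]
 [ 60  77  77  73  73  69  81  97 103 102 100  97  94  89  87  87  85  80
   68  55  46  35  40  69  92 111 147 177 171 131]
 [ 83  85  72  73  72  70  78  92 101  98  94  88  88  88  91  92  92  91
   88  83  74  56  37  39  62 106 146 165 184 172]
 [ 90  73  65  72  73  77  88  98  99  93  82  82  90  91  92  92  92  93
   93  93  87  74  53  32  31  60 114 160 179 187]
 [ 78  63  72  70  75  84  98  99  96  85  80  88  91  93  89  84  81  87
   93  94  91  83  68  49  33  44  92 144 175 189]
 [ 66  75  80  70  72  84  99 100  93  82  83  92  93  93
[... 1743 characters left out ...]
 58  55  54  53  48  50
   45  49  59  80 104 107  91  75  68  80 103 113]
 [ 51  75 107 120 116 100  76  72  81  92  96 106 112 110 108  99  88  91
   77  87 109 128 144 121  81  70  90 111 113 108]
 [ 61  64 104 131 126 120 106  81  70  76  87 115 141 147 147 137 126 128
  104 113 133 125 113  91  82  96 112 114 109  95]
 [ 76  60  72 112 134 135 131 110  93  77  71  82  97 106 108 111 111 102
   96  82  85  84  86  97 112 114 115 109  95  74]
 [ 85  71  54  73 106 137 148 128 138 135 126 120 120 108  99 100 102 106
  116 113 112 111 114 116 116 111 105  91  73  58]
 [ 73  86  71  56  67  91 106 133 169 179 185 186 185 177 163 161 162 172
  185 184 164 123 114 112 107  95  79  64  55  63]]
```

>>> drive_tool --moves '[[[0,0,0],[0,0,0.0015],0.03],[[0,0,0],[0,0,0.0015],0.03],[[0,0,0],[0,0,0.0015],0.03],[[0,0,0],[0,0,0.0015],0.03],[[0,0,0],[0,0,0],0.03]]'

```text
time: 9.18
eef_pos: [0.574, 0.205, 0.1419]
tcp_rot: [0.99, -0.139, 0.001, -0.0]
contact_force: [-0.7, -0.5, 4.7]
opening: 0.422
finger_force: 57.1
```

>>> drive_tool --moves '[[[0,0,0],[0,0,0.001],0.03],[[0,0,0],[0,0,0.001],0.03],[[0,0,0],[0,0,0],0.03],[[0,0,0],[0,0,0],0.03]]'

```text
time: 9.68
eef_pos: [0.5742, 0.2051, 0.1405]
tcp_rot: [0.99, -0.139, 0.001, -0.0]
contact_force: [-0.6, -0.5, 7.5]
opening: 0.422
finger_force: 57.4
```

>>> drive_tool --moves '[[[0,0,0],[0,0,0.001],0.03],[[0,0,0],[0,0,0.001],0.03],[[0,0,0],[0,0,0],0.03],[[0,0,0],[0,0,0],0.03]]'

```text
time: 10.18
eef_pos: [0.5747, 0.2052, 0.1402]
tcp_rot: [0.99, -0.139, 0.001, -0.0]
contact_force: [-2.4, -0.8, 11.4]
opening: 0.424
finger_force: 58.2
```

>>> drive_tool --moves '[[[0,0,0],[0,0,0],0.03],[[0,0,0],[0,0,0],0.03],[[0,0,0],[0,0,0],0.03],[[0,0,0],[0,0,0],0.03]]'

```text
time: 10.68
eef_pos: [0.5746, 0.2052, 0.1402]
tcp_rot: [0.99, -0.139, 0.001, -0.0]
contact_force: [-2.5, -0.0, 12.0]
opening: 0.421
finger_force: 58.2
```

```bash
python3 - <<'E'
from h import *;from plant import ctrl
C=ctrl.read_camera("scene");s=ctrl.get_state();print({k:np.round(s[k],4) for k in("time","eef_pos","dq","contact_force","wrist_torque","finger_force","opening")})
print(cv2.cvtColor(C["image"],cv2.COLOR_RGB2GRAY)[250:276:2,228:260])
E
```

```text
{'time': np.float64(10.725), 'eef_pos': array([0.5747, 0.2052, 0.1402]), 'dq': array([-0.0015,  0.0004, -0.0004, -0.0001, -0.0005, -0.0016]), 'contact_force': array([-2.772 ,  0.0901, 12.1509]), 'wrist_torque': array([-0.294 ,  0.8454, -0.0181]), 'finger_force': np.float64(58.2198), 'opening': np.float64(0.4229)}
[[ 59  74  72  73  73  72  71  82  94  81  83  92  91  88  88  86  86  86
   79  63  57  47  56  76  80 121 167 180 171 132 115 142]
 [ 91  76  74  74  72  71  79  93  97  92  82  81  90  93  93  93  92  93
   93  93  89  75  64  73  87 102 115 131 162 185 168 120]
 [ 66  77  83  74  72  77  90  99  93  80  83  93  94  93  82  51  49  68
   90  96  95  89  80  67  54  70 117 154 153 150 177 174]
 [ 88 103  85  70  72  84  99  97  87  81  85  92  93  93  84  65  60  78
   93  94  94  90  89  99  92  54  73 125 161 150 142 155]
 [113 103  79  66  66  70  92  96  86  83  85  89  93  94  93  94  96  96
   96  95  97 109 121 118 115 111  59  78 126 141 101 101]
 [112  96  41  26  27  34  67  95  85  78  85  89  89  91  92  93  98 113
  130 131 129 125 111  97 105 103  56  66  94 
[... 244 characters left out ...]
3  75  40  48  79  95  85  89 112]
 [ 99 113 105  83  79  75  40  31  47  71  88  92  91  93  93  93 107 109
  109 102 116 123  90  49  31  43  72  89  86  97 113 109]
 [ 60  91 111 113 103  84  79  60  43  32  29  33  45  52  55  57  67  66
   63  57  48  44  39  43  61  81  87  87 104 114 104  81]
 [ 60  60  87 112 124 120 107  84  80  84  74  79  93  93  87  69  47  44
   50  67  92  88  76  86  87  99 112 116 109  94  71  51]
 [ 85  72  52  72 107 137 148 129 138 137 129 132 139 134 137 131 127 126
  136 133 123 118 114 116 117 112 107  93  74  57  64  82]
 [ 46  72  86  78  61  59  74  89 120 154 171 179 183 187 188 190 189 187
  185 168 128 110 106  97  83  73  59  58  70  81  77  53]]
```

The ring is round the axle, the washer is on its stop with about 14 N on it, and nothing is moving, so I'm handing the job in.

```bash
python3 -c "
from plant import ctrl
print(ctrl.sign_off())"
```

```text
the job is handed in; nothing more can be done
None
```

I handed the job in at about 10.7 s with the pliers gripped upright at 58 N, the open ring over the axle end and the washer pressed to its stop with about 14 N; the sign-off returned no verdict.

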